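# Stack a grinding wheel between its flanges

### The arm

A 7-joint arm with a two-finger parallel gripper is mounted at the origin on the work surface. World frame = base frame: x ahead of the robot, y to its left, z up, the work surface at z = 0. Lengths are in m, angles in rad, forces in N, time in s.
With the tool pointing down it reaches from about 0.425 to 0.875 m from the base axis. Payload 4.7 kg.
Tool frame: the origin (TCP) lies midway between the tips of the shut fingers; the grasp point (between the pads) lies 19 mm behind it; z points along the fingers, y is the line along which they close (so a half turn about z gives the same grasp; the last joint's range is limited). The gripper opens to 87 mm and grips with 3 to 60 N. Pads are 19 mm wide; open, the fingers measure 117 mm over their backs; the gripper's body (75 mm by 190 mm) begins 51 mm behind the grasp point.
Start: joints at [1.278, 0.321, -0.07, 1.45, 0.023, 1.371, -0.057], TCP at [0.196, -0.62, 0.189] pointing down, gripper open.
Joint ranges: [-2.86, 2.86], [-0.3, 2.09], [-1.38, 1.24], [0.06, 2.45], [-1.56, 4.7], [0.09, 2.05], [-2.69, 2.69]. Speed limits (rad/s): [2.57, 2.57, 3.14, 3.14, 3.14, 3.14, 3.14].

### API

Orientations are given as a rotation vector (axis times angle).
In Python, from bench import ctrl gives the robot as it stands. The module is installed in compiled form; this text tells all that it offers.
- The arm moves only by the tool carry_out, never from a script. Its argument "steps" is a list of rows, each a list of 7 numbers: the turn, a rotation vector about the world's x, y, z in degrees, then the shift along the world's x, y, z in cm, then the opening, from 0 (shut) to 1 (fully open). A call has 1 to 12 rows; each row is the pose to reach, as a shift and turn from the pose commanded when the call began; what a row does not reach only later rows make up. A row lasts 1/10 s, in which the tool goes at most 50 mm and 8.59 degrees, less where a joint would pass 70% of its speed; a pose out of reach is approached as far as the arm can. A call with a gripper value outside its range is refused whole. The fingers move at their own pace and stop on an object; "squeeze" is the grip in N (left out, the last holds). Time passes only in rows, so rows that repeat a pose let the fingers close. It gives the time, the measured TCP pose, the force, the opening and the grip force at its end, in the units of the state.
- ctrl.get_state(): the state, without advancing time (a new reading comes with each control period).
- ctrl.get_image(name): name is "scene" or "top" or "wrist"; returns a dict with "pixels" (480x640x3 uint8, red, green, blue), "camera_matrix" (3x3 intrinsics, pixels), "cam_to_world" (4x4, takes a point from camera to world coordinates); the wrist camera has in their place "T_tool_cam" (4x4, takes a point from camera to tool coordinates, whose origin is the TCP and whose axes are the flange's). Camera axes: x right, y down, z forward; pixel columns grow to the right and rows downward; lengths in m; the calibration is good to about 2 mm. A picture is of the moment at which its call begins: read the wrist's pose just before it. There is no depth.
- ctrl.close_job(): hands the job in; it is judged then, once.
The state is a dict: "time": time; "joint_positions": joint angles; "qd": joint speeds; "joint_torque": joint torques, N m; "position": TCP position; "tool_rot": TCP orientation; "ft_force": force on the tool from outside, world axes, zero at the start; "torque": the same for the moment, N m; "grip_width": opening from 0.0 (shut) to 1.0 (fully open); "grip_force": force on a finger pad.
Only numpy, scipy, OpenCV 4.12 (cv2) and the standard library are available. Lean on these libraries where they do the work, as an engineer would, in place of code of your own. Each camera call takes 0.05 s, during which the arm holds its last target. There are 200 camera calls.

### The job

Build up the wheel pack on the round mounting stand: the plain steel flange goes on the stand, the larger of the two grinding wheels (standing in the wooden rack) lies flat on it, and the flange with the hub goes on top, hub up, all centred so that both flanges cover the wheel's bore all round. A standing wheel cannot be laid flat in one grip, so first lean the wheel on the slanted rest against its two pins, let go of it there, and take it again square to its face. Wheels are brittle: set everything down gently, and leave the other wheel and the loose things on the bench where they are.

Things in the scene. Friction and masses are not known exactly. Their poses are not given: they have to be found in the camera images.
- wheel: The larger grinding wheel, a plain grey flat ring: 130 mm outside diameter, 16 mm thick, with a 50 mm bore (so 40 mm of solid ring from bore to rim), both faces alike, about 0.35 kg. Origin at its very centre (mid-thickness, on the axis); its z axis is the wheel's axis, horizontal while it stands in the rack.
- small_wheel: The smaller, worn wheel: 100 mm diameter, 16 mm thick, 50 mm bore, standing in the rack's other slot. Origin and axes as for the wheel. It stays there.
- rear_flange: Plain flange: a solid steel disc of 68 mm diameter, 16 mm thick, lying on the bench, about 0.4 kg. Origin at the centre of its underside, z up.
- front_flange: Hub flange: a steel disc of 68 mm diameter, 14 mm thick, with a central round hub on top of 36 mm diameter and 26 mm high (40 mm in all), lying on the bench hub up, about 0.42 kg. Origin at the centre of its underside, z up through the hub.
- stand_top (a point): Centre of the top of the mounting stand, a fixed dark steel pedestal whose flat round top (80 mm diameter) is 60 mm above the bench on a 44 mm column with a 110 mm foot. The stack is built here.
- rack: Fixed wooden rack, 150 x 170 mm, two slots along its x at y = -42 and +42 mm. Each is 19 mm wide between cheeks that rise to 56 mm above the bench; a wheel stands in it on edge, its axis along the rack's y, its lowest point 14 mm above the bench (centre 79 mm up for the large wheel, 62 mm for the small one). Origin at the centre of its underside, z up.
- rest: Foot of the fixed slanted rest, 130 x 140 mm. Origin on the bench straight below the origin of rest_face, z up; its y points the way the slope faces.
- rest_face: Slanted face of the rest, at 45 degrees, 64 mm wide, from 26 mm up the slope to 70 mm down it. z points square out of it, y down the slope, x is level. Origin on its surface, 85 mm above the bench: under the centre of the large wheel when that leans here on both pins (wheel origin 8 mm out along z; the top 39 mm of the wheel then stand free, with room for a finger behind).
- rest_pins (a point): Point midway between the feet of the rest's two upstanding pins, 58 mm down the slope from the face's origin. The pins, 12 mm thick and standing 22 mm out of the face, are 41 mm to either side.
- oil_bottle: Bystander: bottle, 48 mm diameter, 130 mm high.
- air_gun: Bystander: black air blow gun lying flat, about 200 x 150 mm.
- spacer: Bystander: small steel disc, 44 mm diameter, 20 mm thick. Not part of the stack.
- stand: The whole mounting stand; origin at the centre of its foot on the bench, 60 mm below stand_top.
There are look-alikes about, which are no part of the job. What is shaped like the wheel but purple is not meant.

How it is judged:
On the way:
1. the larger wheel leans on the slanted rest, flat against its face, let go by the fingers (angle between the z axis of wheel and the z axis of rest_face, either way round below 0.12 rad and distance between wheel and rest_face below 0.025 m and contact force between the fingers and wheel below 0.1 N and linear speed of wheel below 0.02 m/s and contact force between wheel and rest above 0.5 N), for 0.2 s.
At the end, for the whole second after the job is handed in: Plain flange flat on the stand, larger wheel flat on it, hub flange flat on the wheel with its hub up; each within 8 mm of the stand's axis and within 8 mm of its neighbour's, tilted less than 0.08 rad, at its proper height within 3 to 4 mm, at rest (horizontal distance between each of rear_flange, wheel, front_flange and stand_top below 0.008 m and horizontal distance between wheel and rear_flange below 0.008 m and horizontal distance between front_flange and wheel below 0.008 m and z of rear_flange in the frame of stand_top between -0.003 and 0.003 m and z of wheel in the frame of stand_top between 0.02 and 0.028 m and z of front_flange in the frame of stand_top between 0.028 and 0.036 m and angle between front_flange's own z axis and vertical below 0.08 rad and angle between the z axis of each of wheel, rear_flange and the z axis of rest, either way round below 0.08 rad and linear speed of each of wheel, rear_flange, front_flange below 0.01 m/s); the robot touches nothing.
It fails at once if a loose bystander or the other wheel was moved by more than 30 mm (distance of any of small_wheel, oil_bottle, air_gun, spacer from where it was at the start of the episode above 0.03 m).
It fails at once if the wheel or a flange was let fall (moving faster than 0.5 m/s with no finger on it) ((contact force between the fingers and wheel below 0.1 N and linear speed of wheel above 0.5 m/s) or (contact force between the fingers and rear_flange below 0.1 N and linear speed of rear_flange above 0.5 m/s) or (contact force between the fingers and front_flange below 0.1 N and linear speed of front_flange above 0.5 m/s)).
It fails at once if the wheel was knocked hard (over 150 N against a flange, the stand or the rest) (contact force between wheel and rear_flange above 150 N or contact force between wheel and front_flange above 150 N or contact force between wheel and rest above 150 N or contact force between wheel and stand above 150 N).
It also fails if it takes over 72 s, if anything falls off the work surface, if the arm or the gripper's body presses on something with over 40 N, if the wrist force passes 120 N, or if a joint passes its speed limit or range.

## Working session

There is one attempt and no reset: what is moved stays moved. The work goes in short steps, Python scripts to look and compute and a tool call to move; the robot and the scene stay as the last step left them, time stands still between calls to the robot, and variables do not carry over. Pictures are saved under pics/ and viewed, at most 10 in all, crops included, and the job is handed in when it is done.

Besides the shell and the picture viewer there is one more tool, called after "Request:" as name([rows], argument=value, ...), one row to a line, values as JSON. carry_out: Moves the arm, as the interface text tells. Its arguments: {"type":"object","properties":{"steps":{"type":"array","items":{"type":"array","items":{"type":"number"}}},"squeeze":{"type":"number"}},"required":["steps"]}

```bash
mkdir -p pics; cat > h.py <<'E'
import numpy as np, cv2
from scipy.spatial.transform import Rotation as R
from bench import ctrl
def grab(n,f=None):
    s=ctrl.get_state(); d=ctrl.get_image(n); im=cv2.cvtColor(d["pixels"],cv2.COLOR_RGB2BGR)
    K=np.array(d["camera_matrix"])
    if n=="wrist":
        T=np.eye(4);T[:3,:3]=R.from_rotvec(s["tool_rot"]).as_matrix();T[:3,3]=s["position"];T=T@np.array(d["T_tool_cam"])
    else: T=np.array(d["cam_to_world"])
    if f: cv2.imwrite("pics/"+f,im)
    return im,K,T
def ray(K,T,u,v):
    d=T[:3,:3]@np.linalg.inv(K)@np.array([u,v,1.]);return T[:3,3],d
def onz(K,T,u,v,z):
    o,d=ray(K,T,u,v);return o+d*(z-o[2])/d[2]
def proj(K,T,p):
    q=np.linalg.inv(T)@np.append(p,1);q=K@q[:3];return q[:2]/q[2]
E
python3 - <<'E'
from h import *
s=ctrl.get_state();print({k:np.round(v,3) for k,v in s.items()})
for n in("top","scene"):
    im,K,T=grab(n,n+"0.png");np.savez(n+"0.npz",K=K,T=T);print(n,K.round(1).tolist(),T.round(3).tolist())
E
```

```text
{'time': np.float64(0.0), 'joint_positions': array([ 1.278,  0.322, -0.07 ,  1.452,  0.023,  1.371, -0.057]), 'qd': array([-0.001, -0.   ,  0.001,  0.001,  0.001,  0.001,  0.001]), 'joint_torque': array([-0.0000e+00, -4.9129e+01, -4.0400e-01, -3.1253e+01, -6.4000e-02,
        4.4000e-02,  0.0000e+00]), 'position': array([ 0.196, -0.619,  0.188]), 'tool_rot': array([-3.103e+00, -4.800e-01,  1.000e-03]), 'ft_force': array([ 0.304,  0.965, -0.048]), 'torque': array([ 0.005, -0.066,  0.037]), 'grip_force': np.float64(0.0), 'grip_width': np.float64(1.001)}
top [[457.5, 0.0, 319.7], [0.0, 457.5, 244.9], [0.0, 0.0, 1.0]] [[0.013, -0.99, 0.141, 0.512], [-0.999, -0.017, -0.029, 0.052], [0.031, -0.141, -0.99, 0.921], [0.0, 0.0, 0.0, 1.0]]
scene [[565.9, 0.0, 309.1], [0.0, 565.9, 230.6], [0.0, 0.0, 1.0]] [[-0.736, 0.449, -0.507, 1.227], [0.677, 0.463, -0.572, 0.748], [-0.022, -0.764, -0.645, 0.866], [0.0, 0.0, 0.0, 1.0]]
```

View pics/top0.png

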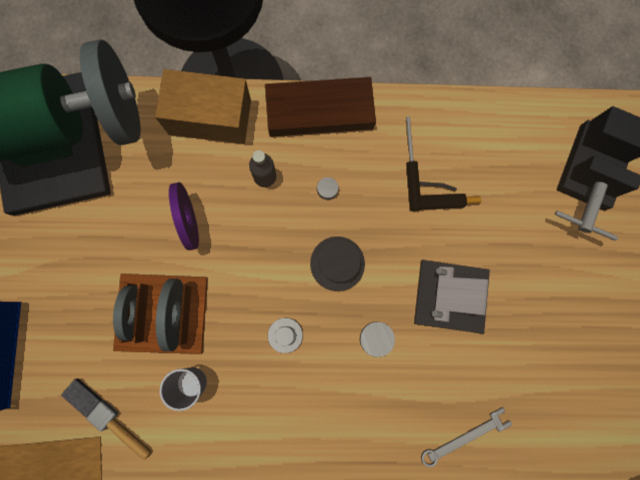

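View pics/scene0.png

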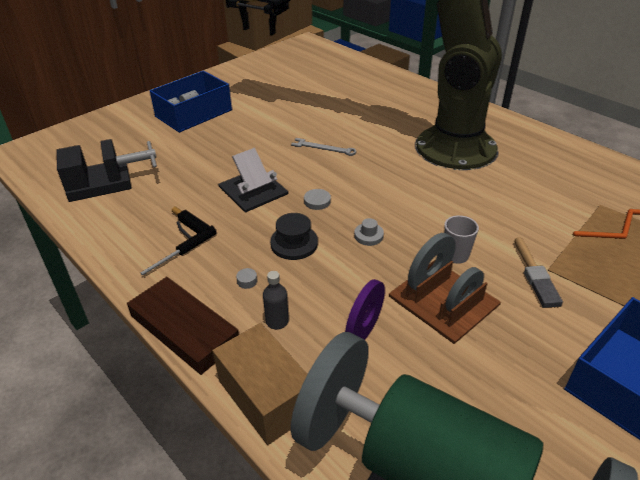

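The top view shows the large wheel (170,314) and small wheel (125,313) in the rack, hub flange (285,336), plain flange (377,339), stand (337,263), rest (452,297) with its pins on the left (+y) side, and the purple decoy (184,215). The scene view agrees.

```bash
python3 - <<'E'
from h import *
im=cv2.imread("pics/top0.png");d=np.load("top0.npz");K,T=d["K"],d["T"]
hsv=cv2.cvtColor(im,cv2.COLOR_BGR2HSV)
m=((hsv[...,1]<60)).astype(np.uint8)*255
m=cv2.morphologyEx(m,cv2.MORPH_OPEN,np.ones((3,3)))
n,L,st,c=cv2.connectedComponentsWithStats(m)
for nm,(u,v),z in(("rear",(377,339),.016),("front",(285,336),.014),("stand",(337,263),.06),("spacer",(327,188),.02)):
    # local mask
    mm=(L==L[v,u]).astype(np.uint8)
    cs,_=cv2.findContours(mm,cv2.RETR_EXTERNAL,cv2.CHAIN_APPROX_NONE);ct=max(cs,key=cv2.contourArea)
    P=np.array([onz(K,T,p[0][0],p[0][1],z)[:2] for p in ct],np.float32)
    (x,y),r=cv2.minEnclosingCircle(P);e=cv2.fitEllipse(P)
    print(nm,st[L[v,u]],"minC",round(x,4),round(y,4),round(r*2,4),"ell",np.round(e[0],4),np.round(e[1],4))
A=cv2.resize(im[225:385,90:260],None,fx=2.35,fy=2.35,interpolation=cv2.INTER_CUBIC)
B=cv2.resize(im[225:385,390:520],None,fx=2.95,fy=2.35,interpolation=cv2.INTER_CUBIC)
cv2.imwrite("pics/crop0.png",np.hstack([A,B])); print(A.shape,B.shape)
E
```

```text
rear [360 322  35  35 940] minC 0.4579 -0.0888 0.0674 ell [ 0.4578 -0.0889] [0.065  0.0656]
front [268 318  34  35 955] minC 0.4632 0.0911 0.0675 ell [0.4631 0.0911] [0.0651 0.0658]
stand [ 311  238   53   52 2083] minC 0.6002 -0.0071 0.1007 ell [ 0.6011 -0.0051] [0.0934 0.0999]
spacer [317 178  21  21 350] minC 0.7578 0.0119 0.0438 ell [0.7578 0.0119] [0.0409 0.0424]
(376, 400, 3) (376, 384, 3)
```

View pics/crop0.png

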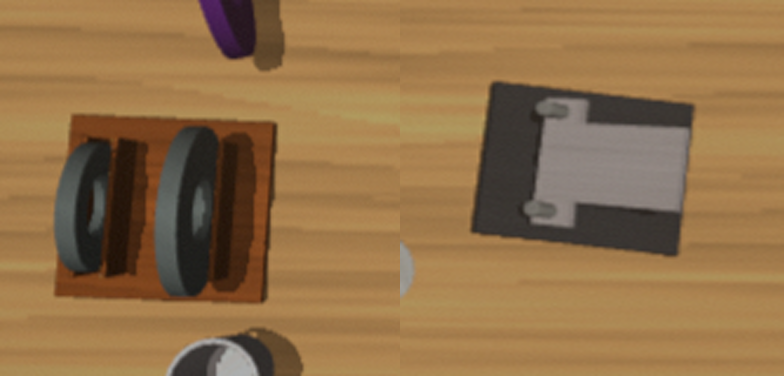

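```bash
python3 - <<'E'
from h import *
d=np.load("top0.npz");K,T=d["K"],d["T"]
c=np.array([(90,83),(293,104),(278,255),(72,232)],float);px=np.c_[390+c[:,0]/2.95,225+c[:,1]/2.35]
for z in(0,.01):
    P=np.array([onz(K,T,*p,z) for p in px]);print("rest",z,P.mean(0).round(4),[round(np.linalg.norm(P[i]-P[i-1]),4) for i in range(4)],[round(np.degrees(np.arctan2(*(P[i]-P[i-1])[:2][::-1])),1) for i in range(4)])
c=np.array([(72,115),(275,122),(266,302),(55,297)],float);px=np.c_[90+c[:,0]/2.35,225+c[:,1]/2.35]
for z in(0,.014):
    P=np.array([onz(K,T,*p,z) for p in px]);print("rack",z,P.mean(0).round(4),[round(np.linalg.norm(P[i]-P[i-1]),4) for i in range(4)],[round(np.degrees(np.arctan2(*(P[i]-P[i-1])[:2][::-1])),1) for i in range(4)])
print(np.array(ctrl.get_image("wrist")["T_tool_cam"]).round(3).tolist(),np.array(ctrl.get_image("wrist")["camera_matrix"]).round(1).tolist())
print(R.from_rotvec(ctrl.get_state()["tool_rot"]).as_matrix().round(3))
E
```

```text
rest 0 [ 0.5427 -0.2443  0.    ] [np.float64(0.1285), np.float64(0.1422), np.float64(0.1302), np.float64(0.1416)] [np.float64(-6.5), np.float64(-96.5), np.float64(173.2), np.float64(82.8)]
rest 0.01 [ 0.5424 -0.2411  0.01  ] [np.float64(0.1271), np.float64(0.1407), np.float64(0.1287), np.float64(0.14)] [np.float64(-6.5), np.float64(-96.5), np.float64(173.2), np.float64(82.8)]
rack 0 [0.5011 0.3356 0.    ] [np.float64(0.1507), np.float64(0.1709), np.float64(0.1496), np.float64(0.1734)] [np.float64(-1.1), np.float64(-91.1), np.float64(179.9), np.float64(89.2)]
rack 0.014 [0.5013 0.3313 0.014 ] [np.float64(0.1484), np.float64(0.1683), np.float64(0.1474), np.float64(0.1707)] [np.float64(-1.1), np.float64(-91.1), np.float64(179.9), np.float64(89.2)]
[[0.001, -0.965, -0.263, 0.072], [1.0, 0.001, -0.0, -0.0], [0.0, -0.263, 0.965, -0.197], [0.0, 0.0, 0.0, 1.0]] [[403.2, 0.0, 321.6], [0.0, 403.2, 231.7], [0.0, 0.0, 1.0]]
[[ 0.953  0.302 -0.   ]
 [ 0.302 -0.953  0.001]
 [-0.    -0.001 -1.   ]]
```

Request:
carry_out([
  [0, 0, -8, 3, 3.6, 4, 1],
  [0, 0, -16, 6.5, 8, 8, 1],
  [0, 0, -24, 10, 12, 12, 1],
  [0, 0, -24, 13.5, 16, 12, 1],
  [0, 0, -24, 17, 20, 12, 1],
  [0, 0, -24, 20, 24, 12, 1],
  [0, 0, -24, 23, 28, 12, 1],
  [0, 0, -24, 26.5, 32, 12, 1],
  [0, 0, -24, 30, 36, 12, 1],
  [0, 0, -24, 33, 40, 12, 1],
  [0, 0, -24, 33, 40, 12, 1],
  [0, 0, -24, 33, 40, 12, 1],
])

```text
time: 1.4
position: [0.5303, -0.2108, 0.3086]
tool_rot: [-3.133, 0.155, -0.003]
ft_force: [-0.8, 0.4, -0.7]
grip_width: 1.001
grip_force: 0.0
```

```bash
python3 - <<'E'
from h import *
im,K,T=grab("wrist","w_rest.png");np.savez("w_rest.npz",K=K,T=T);s=ctrl.get_state();print(s["position"].round(4),s["joint_positions"].round(2),T.round(3).tolist())
E
```

```text
[ 0.5286 -0.2145  0.3085] [ 0.69  0.14 -0.4   1.44  0.05  1.57 -1.38] [[-0.098, -0.961, -0.26, 0.601], [-0.995, 0.094, 0.031, -0.219], [-0.005, 0.262, -0.965, 0.506], [0.0, 0.0, 0.0, 1.0]]
```

View pics/w_rest.png

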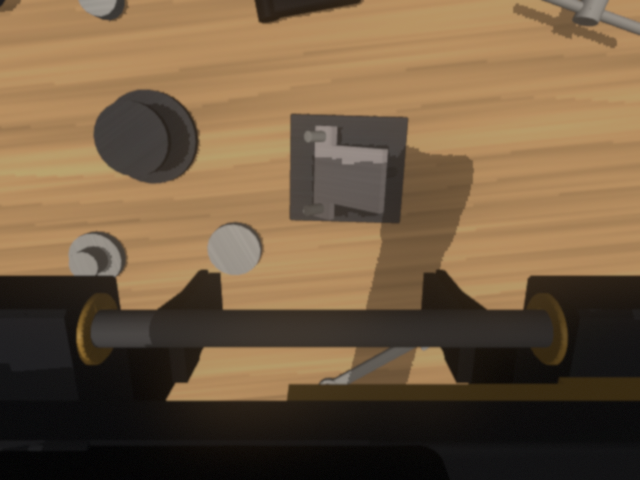

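```bash
python3 - <<'E'
from h import *
t=np.load("top0.npz");w=np.load("w_rest.npz")
a=lambda d,pts,z:[onz(d["K"],d["T"],*p,z) for p in pts]
for nm,d,pts in(("top",t,[(488.3,279.0),(485.9,314.8)]),("wr",w,[(388,149),(384.5,216)])):
    P=np.array(a(d,pts,.1034));e=P[0]-P[1];e/=np.linalg.norm(e);yd=np.array([-e[1],e[0],0]);m=P.mean(0)
    print(nm,P.round(4).tolist(),"w",np.linalg.norm(P[0]-P[1]).round(4),"yaw x",np.degrees(np.arctan2(e[1],e[0])).round(1),"face origin",(m+.0184*yd).round(4))
for nm,d,pts in(("top",t,[(436.5,269.9),(434.,314.2)]),("wr",w,[(307,136),(303,211)])):
    P=np.array(a(d,pts,.0596));print(nm,"pintips",P.round(4).tolist(),np.linalg.norm(P[0]-P[1]).round(4))
# stand top
im=cv2.imread("pics/w_rest.png");g=cv2.GaussianBlur(cv2.cvtColor(im,cv2.COLOR_BGR2GRAY),(3,3),0)
print(g[140,90:205:3]); 
im2=cv2.imread("pics/top0.png");g2=cv2.cvtColor(im2,cv2.COLOR_BGR2GRAY);print(g2[263,305:372]);print(g2[232:296,340])
E
```

```text
top [[0.5714, -0.2779, 0.1034], [0.5073, -0.271, 0.1034]] w 0.0645 yaw x -6.1 face origin [ 0.5413 -0.2562  0.1034]
wr [[0.5701, -0.2788, 0.1034], [0.5033, -0.2715, 0.1034]] w 0.0672 yaw x -6.2 face origin [ 0.5387 -0.2569  0.1034]
top pintips [[0.5904, -0.1964, 0.0596], [0.507, -0.1898, 0.0596]] 0.0837
wr pintips [[0.589, -0.1994, 0.0596], [0.5074, -0.186, 0.0596]] 0.0827
[138 120  65  64  64  63  63  63  62  62  62  62  62  63  63  63  63  64
  64  65  64  65  65  65  65  63  42  42  46  46  47  48  48  62  70  55
  83 148 152]
[136 135 136 137 136  85  58  56  57  55  58  59  55  49  54  57  57  57
  56  53  57  55  57  55  55  55  55  56  57  57  56  56  56  58  56  55
  57  57  56  55  55  56  54  55  56  58  56  55  56  56  54  56  56  53
  54  42  45  49  50  64 121 134 135 134 135 133 132]
[120 122 128 127  98  59  52  51  55  56  56  56  55  57  54  58  55  56
  57  55  56  57  54  56  55  54  55  56  56  56  55  55  54  56  57  56
  55  58  56  56  57  55  55  57  55  55  56  56  56  48  41  49  54  57
  56  55  56  56  61 106 134 137 139 138]
```

```bash
python3 - <<'E'
from h import *
from scipy.optimize import least_squares
w=np.load("w_rest.npz");K,T=w["K"],w["T"]
g=cv2.GaussianBlur(cv2.cvtColor(cv2.imread("pics/w_rest.png"),cv2.COLOR_BGR2GRAY),(3,3),0)
pts=[]
for v in range(105,172,3):
    r=g[v].astype(int);c=range(85,200)
    l=next((u for u in c if r[u]<100),None)
    i=next((u for u in c if u>l+15 and r[u]<54),None)
    if l: pts.append((l-.5,v))
    if i: pts.append((i-.5,v))
P=np.array([onz(K,T,*p,.06)[:2] for p in pts])
f=least_squares(lambda x:np.hypot(*(P-x[:2]).T)-x[2],[.6,0,.04],loss="soft_l1",f_scale=.001)
print(f.x.round(4),(np.abs(f.fun)*1e3).round(1))
# foot via top view, dark mask, height ~? lower (near) arc
t=np.load("top0.npz");K,T=t["K"],t["T"]
g=cv2.GaussianBlur(cv2.cvtColor(cv2.imread("pics/top0.png"),cv2.COLOR_BGR2GRAY),(3,3),0)
cs,_=cv2.findContours((g[225:305,300:380]<90).astype(np.uint8),cv2.RETR_EXTERNAL,cv2.CHAIN_APPROX_NONE);ct=max(cs,key=cv2.contourArea)[:,0]+[300,225]
for z in(0.005,.01):
    P=np.array([onz(K,T,*p,z)[:2] for p in ct]);(x,y),r=cv2.minEnclosingCircle(P.astype(np.float32));print("foot",z,round(x,4),round(y,4),round(2*r,4))
E
```

```text
[ 0.6047 -0.0091  0.0396] [0.3 0.4 0.1 0.1 0.1 0.  0.2 0.  0.1 0.5 0.5 0.3 0.4 0.5 0.7 0.  0.2 0.2
 0.  0.2 0.  0.1 0.3 0.4 0.3 0.6 0.5 0.4 0.6 0.4 0.4 0.1 0.1 0.1 0.1 0.1
 0.  0.3 0.4 0.1 0.3 0.4 0.4 0.4 0.4 1.6]
foot 0.005 0.6058 -0.0108 0.1109
foot 0.01 0.6052 -0.0105 0.1103
```

Request:
carry_out([
  [0, 0, 0, -2, 4, -4, 1],
  [0, 0, 0, -4, 8, -8, 1],
  [0, 0, 0, -6.8, 11, -12, 1],
  [0, 0, 0, -6.8, 13.1, -16, 1],
  [0, 0, 0, -6.8, 13.1, -20, 1],
  [0, 0, 0, -6.8, 13.1, -22.9, 1],
  [0, 0, 0, -6.8, 13.1, -22.9, 1],
  [0, 0, 0, -6.8, 13.1, -22.9, 1],
  [0, 0, 0, -6.8, 13.1, -22.9, 1],
])

```text
time: 2.35
position: [0.4602, -0.09, 0.0822]
tool_rot: [3.136, -0.179, 0.006]
ft_force: [0.5, -0.0, 0.2]
grip_width: 1.001
grip_force: 0.0
```

```bash
python3 - <<'E'
from h import *
s=ctrl.get_state();print(s["position"].round(4));im,K,T=grab("wrist","w_rear.png")
p=proj(K,T,[.458,-.0888,.016]);print(p,proj(K,T,[.458,-.0888,0]))
hsv=cv2.cvtColor(im,cv2.COLOR_BGR2HSV);m=((hsv[...,1]<60)&(hsv[...,2]>90)).astype(np.uint8)
cs,_=cv2.findContours(m,cv2.RETR_EXTERNAL,cv2.CHAIN_APPROX_NONE)
for c in cs:
    if cv2.contourArea(c)>800:
        P=np.array([onz(K,T,*q[0],.016)[:2] for q in c],np.float32);print(cv2.boundingRect(c),cv2.minEnclosingCircle(P))
E
```

```text
[ 0.4602 -0.09    0.0822]
[320.48552268 235.40923732] [320.53513035 229.41300883]
(7, 210, 104, 66) ((0.4613442122936249, 0.09400535374879837), 0.03739999607205391)
(272, 188, 99, 96) ((0.4568164348602295, -0.0890766829252243), 0.03370842710137367)
(487, 0, 153, 169) ((0.5361807346343994, -0.2472040057182312), 0.06111876666545868)
```

Request:
carry_out([
  [0, 0, 0, -0.3, 0.1, -3, 1],
  [0, 0, 0, -0.3, 0.1, -6, 1],
  [0, 0, 0, -0.3, 0.1, -7.2, 1],
  [0, 0, 0, -0.3, 0.1, -7.8, 1],
  [0, 0, 0, -0.3, 0.1, -7.8, 1],
  [0, 0, 0, -0.3, 0.1, -7.8, 0.5],
  [0, 0, 0, -0.3, 0.1, -7.8, 0.5],
  [0, 0, 0, -0.3, 0.1, -7.8, 0.5],
  [0, 0, 0, -0.3, 0.1, -7.8, 0.5],
  [0, 0, 0, -0.3, 0.1, -7.8, 0.5],
  [0, 0, 0, -0.3, 0.1, -7.8, 0.5],
], squeeze=40)

```text
time: 3.5
position: [0.4553, -0.0877, 0.0019]
tool_rot: [3.137, -0.176, 0.0]
ft_force: [0.8, -0.9, 0.3]
grip_width: 0.551
grip_force: 0.0
```

```bash
python3 - <<'E'
from h import *
s=ctrl.get_state();print(s["position"].round(4),s["grip_width"],s["grip_force"]);grab("wrist","w_g.png")
E
```

```text
[ 0.4553 -0.0877  0.0019] 0.5507684572671985 0.0
```

View pics/w_g.png

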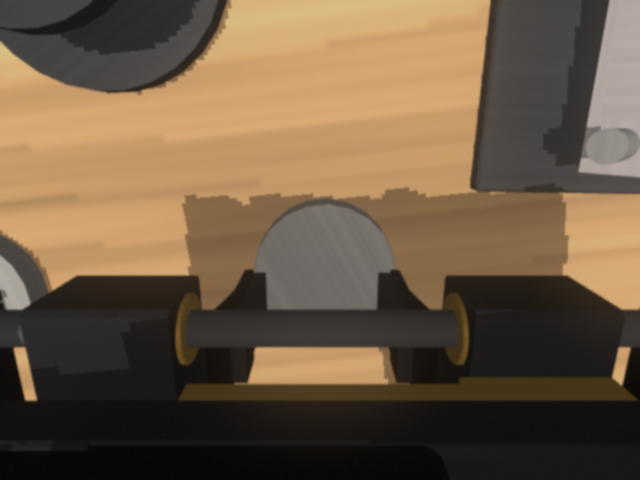

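```bash
python3 - <<'E'
from h import *
from scipy.optimize import least_squares
s=ctrl.get_state();im,K,T=grab("wrist")
g=cv2.GaussianBlur(cv2.cvtColor(im,cv2.COLOR_BGR2GRAY),(3,3),0);hsv=cv2.cvtColor(im,cv2.COLOR_BGR2HSV)
m=((hsv[...,1]<60)&(hsv[...,2]>70)).astype(np.uint8)
n,L=cv2.connectedComponents(m);l=L[250,325]
pts=[(u,np.argmax(L[:,u]==l)) for u in range(266,384,4)]
P=np.array([onz(K,T,u,v-.5,.016)[:2] for u,v in pts])
f=least_squares(lambda x:np.hypot(*(P-x[:2]).T)-.034,[.46,-.09]);print(f.x,np.abs(f.fun).max(),"tcp",s["position"])
print(proj(K,T,s["position"]),proj(K,T,s["position"]+[0,0,.019]))
t,K,T=grab("top");hsv=cv2.cvtColor(t,cv2.COLOR_BGR2HSV)
cv2.imwrite("pics/t1.png",cv2.resize(t[270:400,290:450],None,fx=4,fy=4))
E
```

```text
[ 0.45793587 -0.08922077] 0.0009434236556110157 tcp [ 0.45525736 -0.0876921   0.00179515]
[322.0593056  265.32919891] [322.09490315 279.15260267]
```

View pics/t1.png

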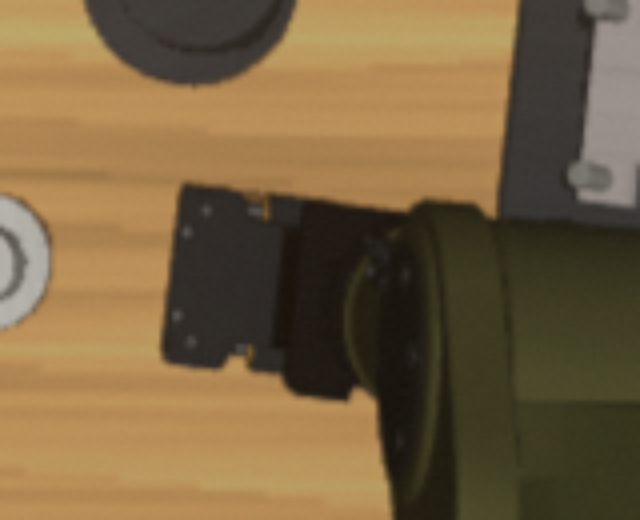

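```bash
python3 - <<'E'
from h import *
s=ctrl.get_state();print(s["time"],s["position"].round(4),s["grip_width"],s["grip_force"],s["ft_force"],s["joint_positions"].round(3).tolist())
im=cv2.imread("pics/w_g.png");a=cv2.imread("pics/w_rear.png")
c=np.hstack([cv2.convertScaleAbs(x[170:400,150:500],alpha=2,beta=20) for x in(a,im)]);cv2.imwrite("pics/c2.png",c)
E
```

```text
3.65 [ 0.4553 -0.0876  0.0018] 0.5114733167803918 0.0 [-0.74378359 -0.48802256 -0.04493606] [0.607, 0.145, -0.498, 2.088, 0.086, 0.928, -1.621]
```

View pics/c2.png

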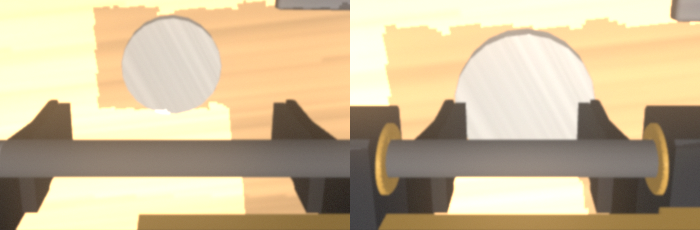

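Brightened crops (right one: now) show the finger ends at about row 270, hovering above the disc: they end visibly some 36 mm short of the reported TCP. I'll open and feel downwards carefully.

Request:
carry_out([
  [0, 0, 0, 0.2, 0, 0, 1],
  [0, 0, 0, 0.2, 0, 0, 1],
  [0, 0, 0, 0.2, 0, 0, 1],
  [0, 0, 0, 0.2, -0.1, 0, 1],
  [0, 0, 0, 0.2, -0.1, 0, 1],
  [0, 0, 0, 0.2, -0.1, 0, 1],
  [0, 0, 0, 0.2, -0.1, -0.5, 1],
  [0, 0, 0, 0.2, -0.1, -1, 1],
  [0, 0, 0, 0.2, -0.1, -1.5, 1],
  [0, 0, 0, 0.2, -0.1, -2, 1],
  [0, 0, 0, 0.2, -0.1, -2, 1],
])

```text
time: 4.75
position: [0.4564, -0.0884, -0.0192]
tool_rot: [-3.136, 0.176, 0.003]
ft_force: [0.7, 0.2, 0.1]
grip_width: 1.002
grip_force: 0.0
```

Request:
carry_out([
  [0, 0, 0, 0.1, -0.1, -0.4, 1],
  [0, 0, 0, 0.1, -0.1, -0.8, 1],
  [0, 0, 0, 0.1, -0.1, -1.1, 1],
  [0, 0, 0, 0.1, -0.1, -1.1, 1],
])

```text
time: 5.15
position: [0.4578, -0.0896, -0.0297]
tool_rot: [-3.136, 0.176, 0.002]
ft_force: [0.4, 0.2, 0.2]
grip_width: 1.004
grip_force: 0.0
```

```bash
python3 - <<'E'
from h import *
s=ctrl.get_state();print(s["time"],s["position"].round(4))
im,K,T=grab("wrist");g=cv2.cvtColor(im,cv2.COLOR_BGR2GRAY)
a=cv2.convertScaleAbs(im[170:400,150:500],alpha=2,beta=20)
b,_,_=grab("top");b=cv2.convertScaleAbs(cv2.resize(b[310:367,330:417],(350,230)),alpha=1.6,beta=10)
cv2.imwrite("pics/c3.png",np.hstack([a,b]))
E
```

```text
5.15 [ 0.4578 -0.0896 -0.0297]
```

View pics/c3.png

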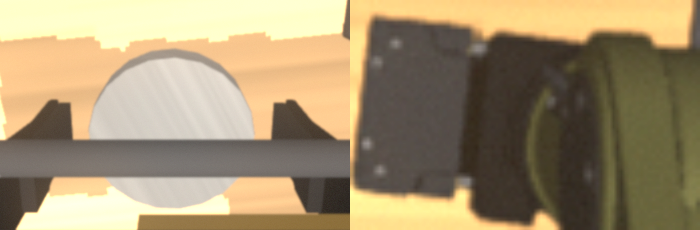

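Request:
carry_out([
  [0, 0, 0, 0, 0, -0.2, 1],
  [0, 0, 0, 0, 0, -0.2, 0.6],
  [0, 0, 0, 0, 0, -0.2, 0.6],
  [0, 0, 0, 0, 0, -0.2, 0.6],
  [0, 0, 0, 0, 0, -0.2, 0.6],
  [0, 0, 0, 0, 0, -0.2, 0.6],
  [0, 0, 0, 0, 0, -0.2, 0.6],
], squeeze=40)

```text
time: 5.95
position: [0.4584, -0.0896, -0.0311]
tool_rot: [3.137, -0.176, 0.0]
ft_force: [0.3, -0.2, 0.7]
grip_width: 0.76
grip_force: 40.0
```

Request:
carry_out([
  [0, 0, 0, 0, 0, 2, 0.6],
  [0, 0, 0, 0, 0, 5, 0.6],
  [0, 0, 0, 1, 0.5, 8, 0.6],
  [0, 0, 0, 4, 2, 10, 0.6],
  [0, 0, 0, 8, 4.5, 10, 0.6],
  [0, 0, 0, 12, 6.5, 10, 0.6],
  [0, 0, 0, 14.7, 8, 10, 0.6],
  [0, 0, 0, 14.7, 8, 9, 0.6],
  [0, 0, 0, 14.7, 8, 8, 0.6],
  [0, 0, 0, 14.7, 8, 7, 0.6],
  [0, 0, 0, 14.7, 8, 7, 0.6],
])

```text
time: 7.05
position: [0.6023, -0.011, 0.0361]
tool_rot: [3.136, -0.178, -0.008]
ft_force: [0.5, 0.0, -3.5]
grip_width: 0.761
grip_force: 40.0
```

```bash
cat >> h.py <<'E'
def cfit(im,K,T,seed,z,r,smax=60,vmin=70,keep=None):
    "centre of a grey disc from the upper outline visible in the wrist image"
    from scipy.optimize import least_squares
    hsv=cv2.cvtColor(im,cv2.COLOR_BGR2HSV);m=((hsv[...,1]<smax)&(hsv[...,2]>vmin)).astype(np.uint8)
    n,L=cv2.connectedComponents(m);mm=(L==L[int(seed[1]),int(seed[0])])
    us=np.where(mm.any(0))[0];pts=[(u,np.argmax(mm[:,u])-.5) for u in us[3:-3:3]]
    P=np.array([onz(K,T,u,v,z)[:2] for u,v in pts])
    f=least_squares(lambda x:np.hypot(*(P-x[:2]).T)-r,P.mean(0),loss="soft_l1",f_scale=.001);return f.x,np.median(abs(f.fun)),len(pts)
E
python3 - <<'E'
from h import *
s=ctrl.get_state();print(s["time"],s["position"].round(4),s["grip_width"]);im,K,T=grab("wrist","w_pl.png")
c=proj(K,T,[s["position"][0],s["position"][1],.086]);print(c)
print(cfit(im,K,T,(c[0],c[1]-15),.086,.034))
g=cv2.cvtColor(im,cv2.COLOR_BGR2GRAY);print(g[100:300:5,int(c[0])])
E
```

```text
7.05 [ 0.6023 -0.011   0.0361] 0.7611905426719959
[322.31535221 308.96932428]
(array([ 0.60182367, -0.01070112]), np.float64(0.00023118889478838944), 54)
[174 173 170 169 158 154 153 156 159 155  78  81  81  79  79  78  77  52
  45  73  75  52  48  49  57  66  96 107 107 107 109 110 108 105 105 106
 104 104 105 106]
```

Request:
carry_out([
  [0, 0, 0, 0.1, 0.1, -0.2, 0.6],
  [0, 0, 0, 0.1, 0.1, -0.3, 0.6],
  [0, 0, 0, 0.1, 0.1, -0.4, 0.6],
  [0, 0, 0, 0.1, 0.1, -0.5, 0.6],
  [0, 0, 0, 0.1, 0.1, -0.5, 0.6],
  [0, 0, 0, 0.1, 0.1, -0.5, 0.6],
])

```text
time: 7.7
position: [0.6063, -0.0087, 0.0339]
tool_rot: [3.137, -0.176, 0.0]
ft_force: [0.8, -0.4, -3.4]
grip_width: 0.76
grip_force: 40.0
```

Request:
carry_out([
  [0, 0, 0, -0.1, 0, -0.1, 0.6],
  [0, 0, 0, -0.1, 0, -0.2, 0.6],
  [0, 0, 0, -0.1, 0, -0.3, 0.6],
  [0, 0, 0, -0.1, 0, -0.4, 0.6],
  [0, 0, 0, -0.1, 0, -0.5, 0.6],
  [0, 0, 0, -0.1, 0, -0.5, 0.6],
  [0, 0, 0, -0.1, 0, -0.5, 0.6],
])

```text
time: 8.4
position: [0.6053, -0.0086, 0.0289]
tool_rot: [3.137, -0.176, -0.0]
ft_force: [-0.2, 0.4, -1.8]
grip_width: 0.758
grip_force: 40.0
```

Request:
carry_out([
  [0, 0, 0, 0, 0, -0.1, 0.6],
  [0, 0, 0, 0, 0, -0.1, 0.6],
  [0, 0, 0, 0, 0, -0.1, 1],
  [0, 0, 0, 0, 0, -0.1, 1],
  [0, 0, 0, 0, 0, -0.1, 1],
  [0, 0, 0, 0, 0, -0.1, 1],
  [0, 0, 0, 0, 0, 2, 1],
  [0, 0, 0, 0, 0, 6, 1],
  [0, 0, 0, 0, 0, 11, 1],
  [0, 0, 0, 0, 0, 15, 1],
  [0, 0, 0, 0, 0, 15, 1],
])

```text
time: 9.5
position: [0.6096, -0.0081, 0.1859]
tool_rot: [3.137, -0.176, 0.019]
ft_force: [0.8, -0.4, -0.4]
grip_width: 1.003
grip_force: 0.0
```

```bash
python3 - <<'E'
from h import *
s=ctrl.get_state();print(s["position"].round(4));im,K,T=grab("wrist","w_p2.png")
c=proj(K,T,[.605,-.009,.076]);print(c,cfit(im,K,T,c,.076,.034,vmin=95))
P=proj(K,T,[.457,.09,.014]);print(P)
E
```

```text
[ 0.6096 -0.0081  0.1859]
[323.78438156 224.21475717] (array([ 0.60168216, -0.00819738]), np.float64(0.0002580007220997216), 26)
[243.93938507 359.12232256]
```

Request:
carry_out([
  [0, 0, 2, -1.5, 3, 4, 1],
  [0, 0, 4, -3.5, 7, 8, 1],
  [0, 0, 5.7, -6, 11, 8, 1],
  [0, 0, 5.7, -8, 15, 8, 1],
  [0, 0, 5.7, -10, 19, 8, 1],
  [0, 0, 5.7, -12, 23, 8, 1],
  [0, 0, 5.7, -14, 27, 8, 1],
  [0, 0, 5.7, -15.6, 29.9, 8, 1],
  [0, 0, 5.7, -15.6, 29.9, 8, 1],
  [0, 0, 5.7, -15.6, 29.9, 8, 1],
  [0, 0, 5.7, -15.6, 29.9, 8, 1],
])

```text
time: 10.65
position: [0.45, 0.2885, 0.2577]
tool_rot: [3.14, -0.023, -0.002]
ft_force: [0.0, -1.0, 0.0]
grip_width: 0.999
grip_force: 0.0
```

```bash
python3 - <<'E'
from h import *
s=ctrl.get_state();print(s["position"].round(4),s["qd"].round(3));im,K,T=grab("wrist","w_wheel.png");np.savez("w_wheel.npz",K=K,T=T)
E
```

```text
[0.45   0.2885 0.2577] [ 0.01  -0.001  0.008 -0.008 -0.004  0.002 -0.002]
```

View pics/w_wheel.png

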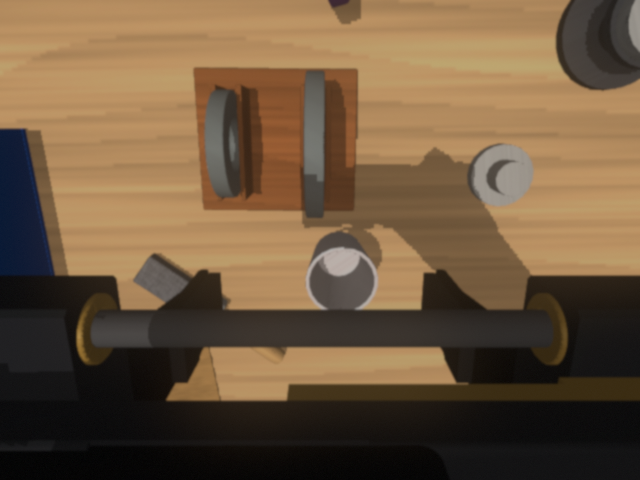

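The wheel shows as a vertical band, u 303–326, v 70–217, the mug well clear at (342,275).

```bash
python3 - <<'E'
from h import *
d=np.load("w_wheel.npz");K,T=d["K"],d["T"];im=cv2.imread("pics/w_wheel.png");hsv=cv2.cvtColor(im,cv2.COLOR_BGR2HSV)
m=(hsv[...,1]<70).astype(np.uint8);n,L,st,c=cv2.connectedComponentsWithStats(m);l=L[140,314];print(st[l])
for v in range(85,215,15):
    us=np.where(L[v]==l)[0];print(v,us.min(),us.max(),onz(K,T,us.min()-.5,v,.144)[:2].round(4),onz(K,T,us.max()+.5,v,.144)[:2].round(4))
for v in(st[l][1],st[l][1]+st[l][3]):print(v,onz(K,T,314,v,.079).round(4))
# tangent planes: camera & rays in x-z
o,a=ray(K,T,314,st[l][1]-.0);_,b=ray(K,T,314,st[l][1]+st[l][3]-1)
A=[];B=[]
from scipy.optimize import least_squares
def res(p):
    r=[]
    for dd in(a,b):
        e=np.array([dd[0],dd[2]]);e/=np.linalg.norm(e);w=np.array([p[0]-o[0],.079-o[2]]);r.append(abs(w[0]*e[1]-w[1]*e[0])-p[1])
    return r
print("centre x, radius",least_squares(res,[.5,.065]).x)
E
```

```text
[ 304   72   21  145 2839]
85 305 323 [0.5475 0.2997] [0.5473 0.2859]
100 305 324 [0.5372 0.2999] [0.537  0.2853]
115 304 324 [0.5266 0.3009] [0.5264 0.2854]
130 304 324 [0.5159 0.3012] [0.5156 0.2855]
145 304 323 [0.5049 0.3015] [0.5047 0.2864]
160 304 324 [0.4937 0.3018] [0.4935 0.2858]
175 304 323 [0.4823 0.3021] [0.4821 0.2867]
190 305 323 [0.4707 0.3016] [0.4705 0.2869]
205 306 322 [0.4588 0.3012] [0.4586 0.2878]
72 [0.5634 0.2936 0.079 ]
217 [0.4338 0.2961 0.079 ]
centre x, radius [0.49974308 0.06329718]
```

Request:
carry_out([
  [0, 0, 0, 2.5, 0.5, 0, 0.5],
  [0, 0, 0, 5, 0.5, 0, 0.5],
  [0, 0, 0, 5, 0.5, -4, 0.5],
  [0, 0, 0, 5, 0.5, -8, 0.5],
  [0, 0, 0, 5, 0.5, -12, 0.5],
  [0, 0, 0, 5, 0.5, -15, 0.5],
  [0, 0, 0, 5, 0.5, -17, 0.5],
  [0, 0, 0, 5, 0.5, -17.5, 0.5],
  [0, 0, 0, 5, 0.5, -17.5, 0.5],
], squeeze=20)

```text
time: 11.6
position: [0.4995, 0.294, 0.0831]
tool_rot: [3.141, -0.023, -0.002]
ft_force: [0.3, 0.3, 1.1]
grip_width: 0.504
grip_force: 0.0
```

Request:
carry_out([
  [0, 0, 0, 0, 0, 0, 0.1],
  [0, 0, 0, 0, 0, 0, 0.1],
  [0, 0, 0, 0, 0, 0, 0.1],
  [0, 0, 0, 0, 0, 0, 0.1],
  [0, 0, 0, 0, 0, 0, 0.1],
  [0, 0, 0, 0, 0, 0, 0.1],
])

```text
time: 12.2
position: [0.4997, 0.2953, 0.0843]
tool_rot: [3.141, -0.02, 0.001]
ft_force: [0.3, 0.3, 2.2]
grip_width: 0.188
grip_force: 19.9
```

```bash
cat >> h.py <<'E'
YAW=np.radians(-6.5);RX=np.array([np.cos(YAW),np.sin(YAW),0]);RY=np.array([-np.sin(YAW),np.cos(YAW),0])
F=np.array([.540,-.2565,.085]);N=(RY+[0,0,1])/2**.5;D=(RY-[0,0,1])/2**.5
E
python3 - <<'E'
from h import *
s=ctrl.get_state();R0=R.from_rotvec(s["tool_rot"]);p=s["position"]
x=R0.as_matrix();print(np.degrees(np.arctan2(x[1,0],x[0,0])))
Rt=np.array([RX,-N,D]).T  # tool axes: x=RX,y,z
# tool x at rack~RX ; y=z cross x
Rt=np.c_[RX,np.cross(D,RX),D];dR=(R.from_matrix(Rt)*R0.inv()).as_rotvec(degrees=True);print("turn",dR.round(2),np.linalg.norm(dR))
for nm,g,u in(("far",.06,.03),("pre",.03,.004),("on",.0,.003)):
    t=F+N*(.008+g)-D*(.0053+u);print(nm,t.round(4),((t-p)*100).round(2))
E
```

```text
-0.7252228633696659
turn [44.93 -2.79 -5.45] 45.35021127011932
far [ 0.5426 -0.2335  0.158 ] [  4.29 -52.88   7.38]
pre [ 0.5423 -0.2363  0.1184] [  4.26 -53.16   3.42]
on [ 0.54   -0.2567  0.0965] [  4.03 -55.2    1.22]
```

Request:
carry_out([
  [0, 0, 0, 0, 0, 0, 0.1],
  [0, 0, 0, 0, 0, 1, 0.1],
  [0, 0, 0, 0, 0, 3, 0.1],
  [0, 0, 0, 0, 0, 5, 0.1],
  [0, 0, 0, 0, 0, 8, 0.1],
  [0, 0, 0, 0, -1, 12, 0.1],
  [0, 0, 0, 0, -4, 16, 0.1],
  [0, 0, 0, 0, -8, 18, 0.1],
  [0, 0, 0, 0, -8, 18, 0.1],
], squeeze=50)

```text
time: 13.1
position: [0.5022, 0.2091, 0.2669]
tool_rot: [3.138, -0.034, 0.009]
ft_force: [1.0, -0.9, -4.5]
grip_width: 0.177
grip_force: 49.9
```

Request:
carry_out([
  [0, 0, 0, 0.5, -4, 0, 0.1],
  [0, 0, 0, 1, -8, 0, 0.1],
  [7.5, -0.5, -0.9, 1.5, -12, 0, 0.1],
  [15, -0.9, -1.8, 2, -16, 0, 0.1],
  [22.5, -1.4, -2.7, 2.5, -20, 0, 0.1],
  [30, -1.9, -3.6, 3, -24, 0, 0.1],
  [37.5, -2.3, -4.5, 3.5, -28, 0, 0.1],
  [44.9, -2.8, -5.5, 4, -32, 0, 0.1],
  [44.9, -2.8, -5.5, 4, -36, 0, 0.1],
  [44.9, -2.8, -5.5, 4, -40, 0, 0.1],
  [44.9, -2.8, -5.5, 4, -43.4, 0, 0.1],
  [44.9, -2.8, -5.5, 4, -43.4, 0, 0.1],
])

```text
time: 14.3
position: [0.5381, -0.226, 0.2601]
tool_rot: [-2.357, 0.147, -0.054]
ft_force: [-1.0, -1.1, -4.0]
grip_width: 0.181
grip_force: 50.0
```

```bash
cat > st.py <<'E'
from h import *
import sys
s=ctrl.get_state();p=s["position"];M=R.from_rotvec(s["tool_rot"]).as_matrix()
print(s["time"],p.round(4),s["joint_positions"].round(2),"f",s["ft_force"].round(1))
Rt=np.c_[RX,np.cross(D,RX),D];print("turn left",R.from_matrix(Rt@M.T).as_rotvec(degrees=True).round(2))
w=p+M[:,2]*-.0053;w=p+M[:,2]*.0053;q=w-F;print("wheel in face frame x,y,z mm",(np.array([q@RX,q@D,q@N])*1e3).round(1),"to far/pre/on cm")
for g,u in((.06,.03),(.03,.004),(0,.003)):print(((F+N*(.008+g)-D*(.0053+u)-p)*100).round(2))
E
python3 st.py
```

```text
14.3 [ 0.5381 -0.226   0.2601] [ 0.94  0.5  -0.27  1.31 -0.53  1.77 -1.02] f [-1.  -1.1 -4. ]
turn left [ 0.24 -0.3   0.54]
wheel in face frame x,y,z mm [ -5.3 -97.2 145.1] to far/pre/on cm
[  0.45  -0.76 -10.21]
[  0.42  -1.04 -14.17]
[  0.19  -3.07 -16.36]
```

Reachable. Move to the "pre" pose, 30 mm off the face.

Request:
carry_out([
  [0, 0, 0, 0.4, -0.8, -3, 0.1],
  [0, 0, 0, 0.4, -0.8, -6, 0.1],
  [0, 0, 0, 0.4, -0.8, -9, 0.1],
  [0, 0, 0, 0.4, -0.8, -10.2, 0.1],
  [0, 0, 0, 0.4, -0.9, -11.5, 0.1],
  [0, 0, 0, 0.4, -1, -13, 0.1],
  [0, 0, 0, 0.4, -1, -14.2, 0.1],
  [0, 0, 0, 0.4, -1, -14.2, 0.1],
  [0, 0, 0, 0.4, -1, -14.2, 0.1],
])

```text
time: 15.2
position: [0.5435, -0.2287, 0.1222]
tool_rot: [-2.353, 0.134, -0.055]
ft_force: [-0.4, 0.2, -3.7]
grip_width: 0.183
grip_force: 50.0
```

```bash
python3 st.py; python3 - <<'E'
from h import *
im,K,T=grab("top")
t2,_,_=(cv2.resize(im[230:370,380:560],None,fx=3,fy=3),0,0)
s,K2,T2=grab("scene");u,v=proj(K2,T2,F).astype(int);print(u,v)
c=cv2.resize(s[v-70:v+70,u-70:u+70],None,fx=3,fy=3);cv2.imwrite("pics/c4.png",np.hstack([t2[:, -370:],c[:,:]]) )
E
```

```text
15.2 [ 0.5435 -0.2287  0.1222] [ 0.93  0.62 -0.27  1.43 -0.49  1.59 -0.89] f [-0.4  0.2 -3.7]
turn left [ 0.02 -0.02  0.01]
wheel in face frame x,y,z mm [ 0.3 -1.1 46.1] to far/pre/on cm
[-0.09 -0.49  3.59]
[-0.12 -0.77 -0.37]
[-0.35 -2.81 -2.57]
246 160
```

Request:
carry_out([
  [0, 0, 0, -0.1, -0.8, -0.7, 0.1],
  [0, 0, 0, -0.2, -1.4, -1.2, 0.1],
  [0, 0, 0, -0.3, -1.9, -1.7, 0.1],
  [0, 0, 0, -0.3, -2.2, -2, 0.1],
  [0, 0, 0, -0.3, -2.4, -2.2, 0.1],
  [0, 0, 0, -0.3, -2.5, -2.3, 0.1],
  [0, 0, 0, -0.3, -2.6, -2.35, 0.1],
  [0, 0, 0, -0.3, -2.6, -2.35, 0.1],
  [0, 0, 0, -0.3, -2.6, -2.35, 0.1],
])

```text
time: 16.2
position: [0.5403, -0.2534, 0.0988]
tool_rot: [-2.352, 0.132, -0.054]
ft_force: [-1.3, 3.4, -1.4]
grip_width: 0.182
grip_force: 50.0
```

```bash
python3 st.py
```

```text
16.2 [ 0.5403 -0.2534  0.0988] [ 0.95  0.67 -0.25  1.39 -0.47  1.59 -0.86] f [-1.3  3.4 -1.4]
turn left [-0.08 -0.05 -0.08]
wheel in face frame x,y,z mm [-0.1 -2.3 12. ] to far/pre/on cm
[0.23 1.99 5.92]
[0.2  1.7  1.96]
[-0.03 -0.33 -0.23]
```

Request:
carry_out([
  [0, 0, 0, 0, 0.05, -0.05, 0.1],
  [0, 0, 0, 0, 0.1, -0.1, 0.1],
  [0, 0, 0, 0, 0.15, -0.15, 0.1],
  [0, 0, 0, 0, 0.15, -0.15, 0.1],
])

```text
time: 16.6
position: [0.5409, -0.2527, 0.0979]
tool_rot: [-2.353, 0.133, -0.056]
ft_force: [-0.4, 2.4, 4.0]
grip_width: 0.18
grip_force: 50.0
```

Request:
carry_out([
  [0, 0, 0, 0, 0, 0, 0.35],
  [0, 0, 0, 0, 0, 0, 0.35],
  [0, 0, 0, 0, 0, 0, 0.35],
  [0, 0, 0, 0, 0, 0, 0.35],
])

```text
time: 17.0
position: [0.5402, -0.254, 0.0963]
tool_rot: [-2.355, 0.135, -0.055]
ft_force: [0.2, -0.1, -1.2]
grip_width: 0.339
grip_force: 0.0
```

```bash
python3 st.py
```

```text
17.0 [ 0.5402 -0.254   0.0963] [ 0.95  0.67 -0.25  1.39 -0.47  1.58 -0.86] f [ 0.2 -0.1 -1.2]
turn left [ 0.1  -0.05  0.06]
wheel in face frame x,y,z mm [-0.1 -1.   9.8] to far/pre/on cm
[0.24 2.05 6.17]
[0.21 1.77 2.21]
[-0.02 -0.27  0.02]
```

Request:
carry_out([
  [0, 0, 0, -0.1, -0.7, 0.7, 0.35],
  [0, 0, 0, -0.3, -2.1, 2.1, 0.35],
  [0, 0, 0, -0.5, -4.2, 4.2, 0.35],
  [0, 0, 0, -0.8, -7, 7, 0.5],
  [0, 0, 0, -0.8, -7, 11, 0.7],
  [0, 0, 0, -0.8, -7, 15, 1],
  [0, 0, 0, -0.8, -6, 19, 1],
  [-8, 0.9, 0, -0.8, -6, 20, 1],
  [-16, 1.8, 0, -0.8, -5, 20, 1],
  [-24, 2.7, 0, -0.8, -4, 20, 1],
  [-32, 3.6, 0, -0.8, -3, 20, 1],
  [-40, 4.5, 0, -0.8, -2, 20, 1],
])

```text
time: 18.2
position: [0.5326, -0.2739, 0.2992]
tool_rot: [-3.062, 0.176, -0.014]
ft_force: [-0.4, 0.9, -0.2]
grip_width: 0.985
grip_force: 0.0
```

Request:
carry_out([
  [-8, 0.9, 0, 0.4, 0.5, 0, 1],
  [-16, 1.8, 0, 0.6, 1, 0, 1],
  [-24, 2.7, 0, 0.8, 1.5, 0, 1],
  [-32, 3.6, 0, 0.8, 2, 0, 1],
  [-40, 4.5, 0, 0.8, 2, 0, 1],
  [-48, 5.4, 0, 0.8, 2, -0.5, 1],
  [-49.4, 5.6, 0, 0.8, 2, -1, 1],
  [-49.4, 5.6, 0, 0.8, 2, -1, 1],
  [-49.4, 5.6, 0, 0.8, 2, -1, 1],
])

```text
time: 19.1
position: [0.5399, -0.2553, 0.2878]
tool_rot: [2.354, -0.139, -0.055]
ft_force: [-0.1, -0.7, 0.9]
grip_width: 1.005
grip_force: 0.0
```

```bash
cat > st2.py <<'E'
from h import *
s=ctrl.get_state();p=s["position"];M=R.from_rotvec(s["tool_rot"]).as_matrix()
print(s["time"],p.round(4),s["joint_positions"].round(2),"f",s["ft_force"].round(1),s["grip_width"])
Rt=np.c_[RX,np.cross(-N,RX),-N];print("turn left",R.from_matrix(Rt@M.T).as_rotvec(degrees=True).round(2))
q=p-F;print("tcp in face frame x,y,z mm",(np.array([q@RX,q@D,q@N])*1e3).round(1))
for h in(.05,.0,-.031):print(h,((F+N*h-D*.045-p)*100).round(2))
E
python3 st2.py; python3 - <<'E'
from h import *
im,K,T=grab("wrist","w_lean.png");np.savez("w_lean.npz",K=K,T=T);print(proj(K,T,F+.016*N),proj(K,T,F+.016*N-.065*D),proj(K,T,F+.016*N+.065*RX))
E
```

```text
19.1 [ 0.5399 -0.2553  0.2878] [ 0.25  0.19 -0.39  1.66  0.82  1.56 -1.95] f [-0.1 -0.7  0.9] 1.0048464009165845
turn left [-0.05  0.12  0.2 ]
tcp in face frame x,y,z mm [  -0.2 -142.6  144.3]
0.05 [  0.05   0.23 -13.57]
0.0 [ -0.35  -3.29 -17.1 ]
-0.031 [ -0.6   -5.46 -19.29]
[148.47909562 212.19368061] [227.19808837 211.96379294] [138.79368862 131.0324208 ]
```

```bash
cat >> h.py <<'E'
def wheelfit(im,K,T,show=None):
    "wheel outer circle on plane of its outer face, in the face frame"
    from scipy.optimize import least_squares
    C=F+.016*N;hsv=cv2.cvtColor(im,cv2.COLOR_BGR2HSV)
    g=cv2.GaussianBlur(cv2.cvtColor(im,cv2.COLOR_BGR2GRAY),(3,3),0).astype(float)
    out=[]
    for r0,lo,hi in((.065,.055,.078),(.025,.015,.035)):
        P=[]
        for a in np.radians(np.arange(0,360,6)):
            rr=np.arange(lo,hi,.0005);uv=np.array([proj(K,T,C+r*(np.cos(a)*RX+np.sin(a)*D)) for r in rr])
            ok=(uv[:,0]>2)&(uv[:,0]<637)&(uv[:,1]>2)&(uv[:,1]<268)
            if not ok.all():continue
            c=np.array([cv2.getRectSubPix(hsv[...,1].astype(np.float32),(1,1),tuple(map(float,x)))[0,0] for x in uv])+0
            b=np.array([cv2.getRectSubPix(g.astype(np.float32),(1,1),tuple(map(float,x)))[0,0] for x in uv])
            e=np.abs(np.gradient(cv2.GaussianBlur(b.reshape(-1,1),(1,5),0).ravel()))
            k=e.argmax()
            if e[k]>1:P.append(rr[k]*np.array([np.cos(a),np.sin(a)]))
        P=np.array(P)
        f=least_squares(lambda x:np.hypot(*(P-x[:2]).T)-x[2],[0,0,r0],loss="soft_l1",f_scale=.0007)
        out.append((f.x.round(4),len(P),np.median(abs(f.fun)).round(4)))
    return out
E
python3 - <<'E'
from h import *
d=np.load("w_lean.npz");im=cv2.imread("pics/w_lean.png");print(wheelfit(im,d["K"],d["T"]))
b=cv2.convertScaleAbs(im[100:330,50:400],alpha=1.6,beta=10);cv2.imwrite("pics/c5.png",b)
E
```

```text
[(array([0.002 , 0.0049, 0.0669]), 43, np.float64(0.0007)), (array([0.0014, 0.0031, 0.0211]), 60, np.float64(0.0016))]
```

View pics/c5.png

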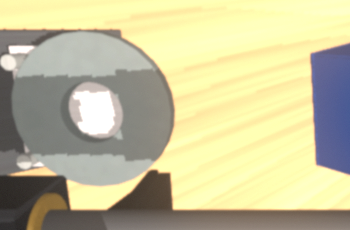

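The crop shows the wheel lying flat on the slanted rest, centre at about (93,108) of the crop, with fingers clear of it. I'll grip the ring on its upslope side.

Request:
carry_out([
  [0, 0, 0, 0.2, 0.5, -4, 0.62],
  [0, 0, 0, 0.2, 0.5, -8, 0.62],
  [0, 0, 0, 0.2, 0.5, -11, 0.62],
  [0, 0, 0, 0.2, 0.5, -13.8, 0.62],
  [0, 0, 0, 0, -1, -15.3, 0.62],
  [0, 0, 0, -0.1, -2, -16.3, 0.62],
  [0, 0, 0, -0.2, -3, -17.4, 0.62],
  [0, 0, 0, -0.2, -3, -17.4, 0.62],
  [0, 0, 0, -0.2, -3, -17.4, 0.62],
], squeeze=55)

```text
time: 20.05
position: [0.5386, -0.2837, 0.1136]
tool_rot: [2.353, -0.136, -0.053]
ft_force: [0.0, -0.7, -0.0]
grip_width: 0.622
grip_force: 0.0
```

```bash
python3 st2.py; python3 - <<'E'
from h import *
im,K,T=grab("wrist","w_lean2.png");np.savez("w_lean2.npz",K=K,T=T);print(proj(K,T,F+.016*N));print(wheelfit(im,K,T))
E
```

```text
20.05 [ 0.5386 -0.2837  0.1136] [ 0.26  0.35 -0.35  1.85  0.92  1.32 -2.18] f [ 0.  -0.7 -0. ] 0.6217208140100254
turn left [0.01 0.12 0.05]
tcp in face frame x,y,z mm [  1.6 -39.5   1. ]
0.05 [0.19 3.07 3.86]
0.0 [-0.22 -0.44  0.32]
-0.031 [-0.46 -2.62 -1.87]
[238.84875543 279.59646216]
[(array([0.0022, 0.0056, 0.0656]), 27, np.float64(0.0006)), (array([0.0013, 0.004 , 0.0236]), 23, np.float64(0.0002))]
```

Request:
carry_out([
  [0, 0, 0, -0.05, -0.5, -0.5, 0.62],
  [0, 0, 0, -0.1, -1, -1, 0.62],
  [0, 0, 0, -0.2, -1.4, -1.4, 0.62],
  [0, 0, 0, -0.2, -1.7, -1.7, 0.62],
  [0, 0, 0, -0.2, -2, -2, 0.62],
  [0, 0, 0, -0.2, -2.2, -2.2, 0.62],
  [0, 0, 0, -0.2, -2.2, -2.2, 0.62],
])

```text
time: 20.8
position: [0.5363, -0.3046, 0.0912]
tool_rot: [2.353, -0.133, -0.054]
ft_force: [-1.4, 3.8, 3.6]
grip_width: 0.618
grip_force: 2.6
```

Request:
carry_out([
  [0, 0, 0, 0, 0.2, 0.2, 0.62],
  [0, 0, 0, 0, 0.25, 0.25, 0.62],
  [0, 0, 0, 0, 0.25, 0.25, 0.62],
  [0, 0, 0, 0, 0.25, 0.25, 0.62],
])

```text
time: 21.2
position: [0.5363, -0.3028, 0.0932]
tool_rot: [2.353, -0.133, -0.054]
ft_force: [0.2, 0.7, -0.3]
grip_width: 0.617
grip_force: 0.0
```

```bash
python3 st2.py; python3 - <<'E'
from h import *
im,K,T=grab("wrist","w_lean3.png");print(wheelfit(im,K,T)[0])
E
```

```text
21.2 [ 0.5363 -0.3028  0.0932] [ 0.28  0.37 -0.34  1.86  0.95  1.28 -2.19] f [ 0.2  0.7 -0.3] 0.6168659326832211
turn left [ 0.01  0.04 -0.02]
tcp in face frame x,y,z mm [  1.5 -38.6 -27. ]
0.05 [0.41 4.98 5.9 ]
0.0 [0.01 1.47 2.37]
-0.031 [-0.23 -0.71  0.17]Traceback (most recent call last):
  File "<stdin>", line 2, in <module>
  File "h.py", line 46, in wheelfit
    f=least_squares(lambda x:np.hypot(*(P-x[:2]).T)-x[2],[0,0,r0],loss="soft_l1",f_scale=.0007)
    return func(*args, **kwargs)
    vector_fun = VectorFunction(
        fun_wrapped,
    ...<6 lines>...
        workers=workers
    )
    self._update_fun()
    ~~~~~~~~~~~~~~~~^^
    self.f = self.fun_wrapped(xp_copy(self.x))
             ~~~~~~~~~~~~~~~~^^^^^^^^^^^^^^^^^
    return np.atleast_1d(self.fun(x))
                         ~~~~~~~~^^^
    return self.f(x, *self.args, **self.kwargs)
           ~~~~~~^^^^^^^^^^^^^^^^^^^^^^^^^^^^^^
  File "h.py", line 46, in <lambda>
    f=least_squares(lambda x:np.hypot(*(P-x[:2]).T)-x[2],[0,0,r0],loss="soft_l1",f_scale=.0007)
                                        ~^~~~~~
ValueError: operands could not be broadcast together with shapes (0,) (2,)
```

Request:
carry_out([
  [0, 0, 0, 0, -0.1, 0.1, 0.62],
  [0, 0, 0, 0, -0.1, 0.1, 0.3],
  [0, 0, 0, 0, -0.1, 0.1, 0.3],
  [0, 0, 0, 0, -0.1, 0.1, 0.3],
  [0, 0, 0, 0, -0.1, 0.1, 0.3],
  [0, 0, 0, 0, -0.1, 0.1, 0.3],
])

```text
time: 21.85
position: [0.5361, -0.3034, 0.094]
tool_rot: [2.353, -0.133, -0.055]
ft_force: [0.0, 0.1, -0.3]
grip_width: 0.445
grip_force: 52.4
```

```bash
python3 st2.py
```

```text
21.85 [ 0.5361 -0.3034  0.094 ] [ 0.28  0.37 -0.34  1.86  0.95  1.28 -2.19] f [ 0.   0.1 -0.3] 0.4451480158398195
turn left [-0.01  0.01 -0.04]
tcp in face frame x,y,z mm [  1.4 -39.6 -26.9]
0.05 [0.43 5.04 5.82]
0.0 [0.03 1.53 2.28]
-0.031 [-0.22 -0.65  0.09]
```

Request:
carry_out([
  [0, 0, 0, 0.1, 0.5, 0.5, 0.3],
  [0, 0, 0, 0.2, 1.2, 1.2, 0.3],
  [0, 0, 0, 0.3, 2.4, 2.4, 0.3],
  [0, 0, 0, 0.5, 4, 4, 0.3],
  [0, 0, 0, 0.6, 5.6, 6, 0.3],
  [0, 0, 0, 0.8, 7, 9, 0.3],
  [5, -0.6, 0, 1, 8, 12, 0.3],
  [11, -1.3, 0, 1.5, 9, 14, 0.3],
  [18, -2, 0, 2, 11, 14, 0.3],
  [25, -2.8, 0, 2.6, 13, 14, 0.3],
  [32, -3.6, 0, 3.2, 15, 14, 0.3],
])

```text
time: 22.95
position: [0.569, -0.1508, 0.2367]
tool_rot: [2.919, -0.161, -0.014]
ft_force: [-0.3, -1.0, -4.9]
grip_width: 0.442
grip_force: 52.3
```

Request:
carry_out([
  [6, -0.7, 0, 0.7, 2, 0, 0.3],
  [12, -1.4, 0, 1.5, 4, 0, 0.3],
  [12.7, -1.5, 0, 2, 6, 0, 0.3],
  [12.7, -1.5, 0, 2.6, 8, 0, 0.3],
  [12.7, -1.5, 0, 3.1, 9.9, -1, 0.3],
  [12.7, -1.5, 0, 3.1, 9.9, -3, 0.3],
  [12.7, -1.5, 0, 3.1, 9.9, -5, 0.3],
  [12.7, -1.5, 0, 3.1, 9.9, -7, 0.3],
  [12.7, -1.5, 0, 3.1, 9.9, -8, 0.3],
  [12.7, -1.5, 0, 3.1, 9.9, -8, 0.3],
  [12.7, -1.5, 0, 3.1, 9.9, -8, 0.3],
])

```text
time: 24.05
position: [0.5996, -0.0537, 0.1551]
tool_rot: [3.136, -0.176, 0.003]
ft_force: [0.6, 1.0, -3.7]
grip_width: 0.442
grip_force: 52.3
```

```bash
cat > st3.py <<'E'
from h import *
s=ctrl.get_state();p=s["position"];M=R.from_rotvec(s["tool_rot"]).as_matrix()
print(s["time"],p.round(4),s["joint_positions"].round(2),"f",s["ft_force"].round(1),"M",s["torque"].round(2),s["grip_width"],s["grip_force"])
Rt=np.c_[RX,np.cross([0,0,-1],RX),[0,0,-1]];print("turn left",R.from_matrix(Rt@M.T).as_rotvec(degrees=True).round(2))
im,K,T=grab("wrist","w_%d.png"%round(s["time"]*100))
# wheel outline on its top face: in the wrist view, +x and +y side
z=p[2]+.036+.008; C=np.array([p[0],p[1],0])+.045*RY; C[2]=z
g=cv2.GaussianBlur(cv2.cvtColor(im,cv2.COLOR_BGR2GRAY),(3,3),0).astype(np.float32)
from scipy.optimize import least_squares
for r0 in(.065,.025):
    P=[]
    for a in np.radians(np.arange(-20,200,4)):
        rr=np.arange(r0-.012,r0+.012,.0004);uv=np.array([proj(K,T,C+r*(np.cos(a)*RX+np.sin(a)*RY)) for r in rr])
        if uv.min()<3 or uv[:,1].max()>268 or uv[:,0].max()>636:continue
        b=np.array([cv2.getRectSubPix(g,(1,1),tuple(map(float,x)))[0,0] for x in uv]);e=abs(np.gradient(cv2.GaussianBlur(b.reshape(-1,1),(1,5),0).ravel()));k=e.argmax()
        if e[k]>1:P.append((C+rr[k]*(np.cos(a)*RX+np.sin(a)*RY))[:2])
    P=np.array(P)
    if len(P)>6:
        f=least_squares(lambda x:np.hypot(*(P-x[:2]).T)-r0,C[:2],loss="soft_l1",f_scale=.0007);print("r",r0,"n",len(P),f.x.round(4),np.median(abs(f.fun)).round(4),"expected",C.round(4))
    else: print(r0,"n",len(P),proj(K,T,C))
E
python3 st3.py
```

```text
24.05 [ 0.5996 -0.0537  0.1551] [ 0.41  0.27 -0.43  1.61  0.12  1.29 -1.73] f [ 0.6  1.  -3.7] M [-0.18  0.05 -0.02] 0.4420646729563615 52.340028807520866
turn left [ 0.06  0.1  -0.09]
r 0.065 n 24 [ 0.6044 -0.0095] 0.0002 expected [ 0.6047 -0.009   0.1991]
0.025 n 0 [213.15163352 301.59227489]
```

Request:
carry_out([
  [0, 0, 0, 0, 0, -2, 0.3],
  [0, 0, 0, 0, 0, -4, 0.3],
  [0, 0, 0, 0, 0, -6, 0.3],
  [0, 0, 0, 0, 0, -7.5, 0.3],
  [0, 0, 0, 0, 0, -8.7, 0.3],
  [0, 0, 0, 0, 0, -9.5, 0.3],
  [0, 0, 0, 0, 0, -9.8, 0.3],
  [0, 0, 0, 0, 0, -10, 0.3],
  [0, 0, 0, 0, 0, -10.1, 0.3],
  [0, 0, 0, 0, 0, -10.1, 0.3],
])

```text
time: 25.1
position: [0.5997, -0.0547, 0.0538]
tool_rot: [3.136, -0.178, 0.003]
ft_force: [0.2, 0.9, -4.1]
grip_width: 0.447
grip_force: 52.3
```

Request:
carry_out([
  [0, 0, 0, 0, 0, -0.1, 0.3],
  [0, 0, 0, 0, 0, -0.2, 0.3],
  [0, 0, 0, 0, 0, -0.3, 0.3],
  [0, 0, 0, 0, 0, -0.3, 0.3],
])

```text
time: 25.5
position: [0.5991, -0.0547, 0.0501]
tool_rot: [3.136, -0.178, 0.001]
ft_force: [0.0, 0.2, -4.4]
grip_width: 0.451
grip_force: 52.3
```

Request:
carry_out([
  [0, 0, 0, 0, 0.1, -0.1, 0.3],
  [0, 0, 0, 0, 0.1, -0.2, 0.3],
  [0, 0, 0, 0, 0.1, -0.2, 0.3],
  [0, 0, 0, 0, 0.1, -0.2, 0.3],
])

```text
time: 25.9
position: [0.5992, -0.0537, 0.0482]
tool_rot: [3.136, -0.178, 0.002]
ft_force: [-1.2, 0.6, -3.8]
grip_width: 0.446
grip_force: 52.3
```

```bash
python3 st3.py
```

```text
25.9 [ 0.5992 -0.0537  0.0482] [ 0.4   0.36 -0.42  1.73  0.16  1.09 -1.76] f [-1.2  0.6 -3.8] M [-0.12  0.01 -0.01] 0.44570915978020503 52.34231561422348
turn left [0.02 0.06 0.  ]
r 0.065 n 24 [ 0.6038 -0.0091] 0.0003 expected [ 0.6043 -0.009   0.0922]
0.025 n 0 [213.13263646 301.81354108]
```

Request:
carry_out([
  [0, 0, 0, 0, 0, -0.1, 0.3],
  [0, 0, 0, 0, 0, -0.1, 0.3],
  [0, 0, 0, 0, 0, -0.2, 0.3],
  [0, 0, 0, 0, 0, -0.2, 0.3],
])

```text
time: 26.35
position: [0.5991, -0.0537, 0.0461]
tool_rot: [3.136, -0.178, 0.001]
ft_force: [0.3, -0.8, -3.6]
grip_width: 0.445
grip_force: 52.3
```

Request:
carry_out([
  [0, 0, 0, 0, 0, -0.1, 0.3],
  [0, 0, 0, 0, 0, -0.1, 0.3],
  [0, 0, 0, 0, 0, -0.2, 0.3],
  [0, 0, 0, 0, 0, -0.2, 0.3],
])

```text
time: 26.75
position: [0.5994, -0.0537, 0.0454]
tool_rot: [3.136, -0.178, 0.002]
ft_force: [-3.6, -0.3, 4.9]
grip_width: 0.445
grip_force: 52.6
```

Request:
carry_out([
  [0, 0, 0, 0, 0, 0.05, 0.3],
  [0, 0, 0, 0, 0, 0.05, 0.58],
  [0, 0, 0, 0, 0, 0.05, 0.58],
  [0, 0, 0, 0, 0, 0.05, 0.58],
  [0, 0, 0, 0, 0, 0.05, 0.58],
  [0, 0, 0, 0, 0, 1, 0.58],
  [0, 0, 0, 0, 0, 3, 0.58],
  [0, 0, 0, 0, 0, 6, 0.58],
  [0, 0, 0, 0, -2, 10, 0.58],
  [0, 0, 0, 0, -4, 13, 0.8],
  [0, 0, 0, 0, -4, 13, 1],
  [0, 0, 0, 0, -4, 13, 1],
])

```text
time: 27.95
position: [0.5998, -0.0942, 0.1755]
tool_rot: [3.136, -0.18, 0.005]
ft_force: [-0.5, -0.0, -0.1]
grip_width: 0.772
grip_force: 0.0
```

```bash
cat > circ.py <<'E'
from h import *
from scipy.optimize import least_squares
def circ(im,K,T,C,r0,w=.01,a0=0,a1=360):
    C=np.array(C,float);g=cv2.GaussianBlur(cv2.cvtColor(im,cv2.COLOR_BGR2GRAY),(3,3),0).astype(np.float32);P=[]
    for a in np.radians(np.arange(a0,a1,4)):
        q=np.array([np.cos(a),np.sin(a),0]);rr=np.arange(r0-w,r0+w,.0004);uv=np.array([proj(K,T,C+r*q) for r in rr])
        if uv.min()<3 or uv[:,1].max()>268 or uv[:,0].max()>636:continue
        b=np.array([cv2.getRectSubPix(g,(1,1),tuple(map(float,x)))[0,0] for x in uv]);e=abs(np.gradient(cv2.GaussianBlur(b.reshape(-1,1),(1,5),0).ravel()));k=e.argmax()
        if e[k]>1:P.append((C+rr[k]*q)[:2])
    P=np.array(P)
    if len(P)<6:return "few",len(P),proj(K,T,C)
    f=least_squares(lambda x:np.hypot(*(P-x[:2]).T)-x[2],[*C[:2],r0],loss="soft_l1",f_scale=.0007);return f.x.round(4),len(P),np.median(abs(f.fun)).round(4)
E
python3 - <<'E'
from circ import *
s=ctrl.get_state();print(s["position"].round(4),s["tool_rot"].round(3),s["qd"].round(3));im,K,T=grab("wrist","w_st.png")
print("rim",circ(im,K,T,[.604,-.009,.092],.065));print("bore",circ(im,K,T,[.604,-.009,.092],.025,.007))
im,K,T=grab("top","top2.png");
g=im
print("top rim",circ(im,K,T,[.604,-.009,.092],.065));print("bore",circ(im,K,T,[.604,-.009,.092],.025,.007));print("front",circ(im,K,T,[.4631,.0911,.014],.034))
E
```

```text
[ 0.5998 -0.0942  0.1755] [ 3.136 -0.18   0.005] [-0.015  0.021 -0.018  0.046 -0.006 -0.001 -0.002]
rim (array([ 0.6036, -0.0102,  0.0652]), 56, np.float64(0.0003))
bore (array([ 0.6036, -0.0092,  0.0249]), 74, np.float64(0.0004))
top rim (array([ 0.6015, -0.0128,  0.0687]), 37, np.float64(0.0008))
bore (array([ 0.6027, -0.0105,  0.0236]), 51, np.float64(0.0003))
front ('few', 0, array([284.67785937, 334.93906664]))
```

Request:
carry_out([
  [0, 0, 0, -2, 2, 0, 1],
  [0, 0, 0, -5, 5, 0, 1],
  [0, 0, 0, -8, 8.5, 0, 1],
  [0, 0, 0, -11, 12, 0, 1],
  [0, 0, 0, -13, 15, 0, 0.8],
  [0, 0, 0, -13.7, 18.5, -1, 0.8],
  [0, 0, 0, -13.7, 18.5, -4, 0.8],
  [0, 0, 0, -13.7, 18.5, -7.5, 0.8],
  [0, 0, 0, -13.7, 18.5, -7.5, 0.8],
  [0, 0, 0, -13.7, 18.5, -7.5, 0.8],
  [0, 0, 0, -13.7, 18.5, -7.5, 0.8],
], squeeze=40)

```text
time: 29.15
position: [0.4632, 0.0917, 0.1006]
tool_rot: [-3.136, 0.178, -0.004]
ft_force: [0.3, -0.5, -1.0]
grip_width: 0.804
grip_force: 0.0
```

```bash
python3 - <<'E'
from circ import *
s=ctrl.get_state();print(s["position"].round(4),s["tool_rot"].round(3));im,K,T=grab("wrist","w_ff.png")
print("flange",circ(im,K,T,[.4631,.0911,.014],.034));print("hub",circ(im,K,T,[.4631,.0911,.04],.018,.006))
E
```

```text
[0.4632 0.0917 0.1006] [-3.136  0.178 -0.004]
flange (array([0.463 , 0.0915, 0.0334]), 54, np.float64(0.0012))
hub (array([0.4604, 0.0916, 0.02  ]), 42, np.float64(0.0012))
```

Request:
carry_out([
  [0, 0, 0, 0, 0, -3, 0.8],
  [0, 0, 0, 0, 0, -6, 0.8],
  [0, 0, 0, 0, 0, -9, 0.8],
  [0, 0, 0, 0, 0, -10.5, 0.8],
  [0, 0, 0, 0, 0, -11.2, 0.8],
  [0, 0, 0, 0, 0, -11.6, 0.8],
  [0, 0, 0, 0, 0, -11.6, 0.8],
  [0, 0, 0, 0, 0, -11.6, 0.8],
])

```text
time: 30.0
position: [0.4634, 0.0915, -0.0156]
tool_rot: [3.136, -0.178, 0.005]
ft_force: [-0.6, -0.5, 0.3]
grip_width: 0.798
grip_force: 0.0
```

Request:
carry_out([
  [0, 0, 0, 0, 0, 0, 0.25],
  [0, 0, 0, 0, 0, 0, 0.25],
  [0, 0, 0, 0, 0, 0, 0.25],
  [0, 0, 0, 0, 0, 0, 0.25],
  [0, 0, 0, 0, 0, 0, 0.25],
  [0, 0, 0, 0, 0, 0, 0.25],
  [0, 0, 0, 0, 0, 0, 0.25],
  [0, 0, 0, 0, 0, 0, 0.25],
])

```text
time: 30.8
position: [0.4623, 0.0913, -0.0167]
tool_rot: [3.136, -0.178, 0.002]
ft_force: [-0.7, -0.6, 0.4]
grip_width: 0.407
grip_force: 40.0
```

Request:
carry_out([
  [0, 0, 0, 0, 0, 2, 0.25],
  [0, 0, 0, 0, 0, 5, 0.25],
  [0, 0, 0, 0, 0, 9, 0.25],
  [0, 0, 0, 1, -1, 12, 0.25],
  [0, 0, 0, 4, -3, 14, 0.25],
  [0, 0, 0, 7, -5, 14, 0.25],
  [0, 0, 0, 10, -7, 14, 0.25],
  [0, 0, 0, 12.5, -9, 14, 0.25],
  [0, 0, 0, 14.1, -10.1, 14, 0.25],
  [0, 0, 0, 14.1, -10.1, 13, 0.25],
  [0, 0, 0, 14.1, -10.1, 12, 0.25],
  [0, 0, 0, 14.1, -10.1, 12, 0.25],
])

```text
time: 32.0
position: [0.6002, -0.0086, 0.1002]
tool_rot: [-3.137, 0.176, 0.008]
ft_force: [-0.1, 0.3, -4.3]
grip_width: 0.405
grip_force: 40.0
```

```bash
python3 - <<'E'
from circ import *
s=ctrl.get_state();p=s["position"];print(p.round(4),s["tool_rot"].round(3),s["ft_force"].round(1));im,K,T=grab("wrist","w_fp.png")
z=p[2]+.0167;print("bottom z",z)
print("flange",circ(im,K,T,[p[0],p[1],z+.014],.034,.006,-60,60),circ(im,K,T,[p[0],p[1],z+.014],.034,.005,-80,80));print("wheel",circ(im,K,T,[.604,-.0095,.092],.065))
E
```

```text
[ 0.6002 -0.0086  0.1002] [-3.137  0.176  0.008] [-0.1  0.3 -4.3]
bottom z 0.11688313743584985
flange (array([ 0.6004, -0.0084,  0.0332]), 30, np.float64(0.0001)) (array([ 0.6004, -0.0084,  0.0332]), 34, np.float64(0.0001))
wheel (array([ 0.6054, -0.01  ,  0.0642]), 48, np.float64(0.0004))
```

Request:
carry_out([
  [0, 0, 0, 0, 0, -0.5, 0.25],
  [0, 0, 0, 0, 0, -1, 0.25],
  [0, 0, 0, 0, 0, -1.5, 0.25],
  [0, 0, 0, 0, 0, -1.8, 0.25],
  [0, 0, 0, 0, 0, -2, 0.25],
  [0, 0, 0, 0, 0, -2.2, 0.25],
  [0, 0, 0, 0, 0, -2.2, 0.25],
  [0, 0, 0, 0, 0, -2.2, 0.25],
])

```text
time: 32.85
position: [0.6034, -0.0097, 0.0814]
tool_rot: [3.136, -0.178, 0.002]
ft_force: [-0.1, -0.5, -3.4]
grip_width: 0.402
grip_force: 40.0
```

```bash
python3 - <<'E'
from circ import *
s=ctrl.get_state();p=s["position"];print(p.round(4),s["tool_rot"].round(3),s["ft_force"].round(1));im,K,T=grab("wrist","w_fp2.png")
z=p[2]+.0167;print("bottom z",z)
print("flange",circ(im,K,T,[p[0],p[1],z+.014],.034,.006,-60,60));print("wheel",circ(im,K,T,[.604,-.0095,.092],.065))
E
```

```text
[ 0.6034 -0.0097  0.0814] [ 3.136e+00 -1.780e-01  2.000e-03] [-0.1 -0.5 -3.4]
bottom z 0.098086130571641
flange (array([ 0.6035, -0.0094,  0.033 ]), 30, np.float64(0.0001))
wheel (array([ 0.6058, -0.01  ,  0.064 ]), 44, np.float64(0.0005))
```

Centred. Lower the last 6 mm slowly.

Request:
carry_out([
  [0, 0, 0, 0.05, 0, -0.15, 0.25],
  [0, 0, 0, 0.05, 0, -0.3, 0.25],
  [0, 0, 0, 0.05, 0, -0.4, 0.25],
  [0, 0, 0, 0.05, 0, -0.5, 0.25],
  [0, 0, 0, 0.05, 0, -0.5, 0.25],
  [0, 0, 0, 0.05, 0, -0.5, 0.25],
])

```text
time: 33.5
position: [0.6038, -0.0097, 0.0763]
tool_rot: [3.136, -0.178, 0.002]
ft_force: [-0.3, 0.8, -3.5]
grip_width: 0.407
grip_force: 40.0
```

Request:
carry_out([
  [0, 0, 0, 0, 0, -0.05, 0.25],
  [0, 0, 0, 0, 0, -0.1, 0.25],
  [0, 0, 0, 0, 0, -0.1, 0.25],
])

```text
time: 33.8
position: [0.6039, -0.0097, 0.0754]
tool_rot: [3.136, -0.178, 0.002]
ft_force: [-0.8, 0.2, -3.0]
grip_width: 0.405
grip_force: 40.0
```

Request:
carry_out([
  [0, 0, 0, 0, 0, -0.05, 0.25],
  [0, 0, 0, 0, 0, -0.1, 0.25],
  [0, 0, 0, 0, 0, -0.1, 0.25],
  [0, 0, 0, 0, 0, -0.1, 0.25],
])

```text
time: 34.2
position: [0.6039, -0.0097, 0.0753]
tool_rot: [3.136, -0.178, 0.003]
ft_force: [-2.8, -0.7, 6.2]
grip_width: 0.406
grip_force: 40.0
```

In contact; release and rise.

Request:
carry_out([
  [0, 0, 0, 0, 0, 0.05, 0.25],
  [0, 0, 0, 0, 0, 0.05, 0.75],
  [0, 0, 0, 0, 0, 0.05, 0.75],
  [0, 0, 0, 0, 0, 0.05, 0.75],
  [0, 0, 0, 0, 0, 0.05, 0.75],
  [0, 0, 0, 0, 0, 1, 0.75],
  [0, 0, 0, 0, 0, 4, 0.75],
  [0, 0, 0, 0, 0, 8, 0.75],
  [0, 0, 0, -3, 0, 11, 0.75],
  [0, 0, 0, -5, 0, 13, 0.75],
  [0, 0, 0, -5, 0, 13, 0.75],
  [0, 0, 0, -5, 0, 13, 0.75],
])

```text
time: 35.4
position: [0.5543, -0.0099, 0.2051]
tool_rot: [3.136, -0.178, 0.005]
ft_force: [-0.8, -0.2, -0.1]
grip_width: 0.752
grip_force: 0.0
```

```bash
python3 - <<'E'
from circ import *
s=ctrl.get_state();p=s["position"];print(s["time"],p.round(4),s["qd"].round(3).tolist(),s["ft_force"].round(1));im,K,T=grab("wrist","w_end.png")
print("flange",circ(im,K,T,[.604,-.0095,.106],.034,.006));print("hub",circ(im,K,T,[.604,-.0095,.132],.018,.005));print("wheel",circ(im,K,T,[.604,-.0095,.092],.065))
E
```

```text
35.4 [ 0.5543 -0.0099  0.2051] [-0.004, 0.04, 0.007, 0.015, 0.002, -0.004, -0.001] [-0.8 -0.2 -0.1]
flange (array([ 0.6035, -0.0092,  0.0334]), 90, np.float64(0.0001))
hub (array([ 0.6039, -0.0098,  0.0169]), 90, np.float64(0.0006))
wheel (array([ 0.6041, -0.0095,  0.0648]), 90, np.float64(0.0002))
```

```bash
python3 -c "
from bench import ctrl
print(ctrl.close_job())"
```

```text
the job is handed in; nothing more can be done
None
```

I built the wheel pack on the stand and handed it in at about 35 s. In the last wrist view the wheel and hub flange sat within about 1 mm of each other and of the stand's axis; the plain flange, last measured before the wheel covered it, was within about 3 mm. `close_job()` returned no verdict.

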